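# Open the bayonet lamp housing

## Robot

A 6-joint arm with a two-finger parallel gripper is mounted at the origin on the work surface. World frame = base frame: x ahead of the robot, y to its left, z up, the work surface at z = 0. Lengths are in m, angles in rad, forces in N, time in s.
With the tool pointing down it reaches from about 0.375 to 0.9 m from the base axis. Payload 3.1 kg.
Tool frame: the origin (TCP) lies at the centre of the arm's flange, where the gripper is bolted on; the fingertips stand 173 mm ahead of it and the grasp point (between the pads) lies 155 mm ahead of it; z points along the fingers, y is the line along which they close (so a half turn about z gives the same grasp; the last joint's range is limited). The gripper opens to 85 mm and grips with 20 to 120 N. Pads are 22 mm wide; open, the fingers measure 114 mm over their backs; the gripper's body (76 mm by 85 mm) begins 54 mm behind the grasp point. The pads swing forward as they close: fully open they stand 13 mm farther back than shut.
Start: joints at [1.038, 0.527, 1.433, -0, 1.181, -0.178], TCP at [0.216, 0.586, 0.405] pointing down, gripper open.
Joint ranges: [-3.08, 3.08], [-0.75, 2.2], [0.22, 2.44], [-1.43, 4.57], [0, 2.65], [-2.85, 2.85]. Speed limits (rad/s): [2.79, 2.79, 3.14, 3.14, 3.14, 3.14].

## Interface

Orientations are given as a unit quaternion [x, y, z, w].
In Python, from station import * gives the robot as it stands.
- The arm moves only by the shell command python3 -m jog 'ROWS' [OPENING] [FORCE]. ROWS is a JSON object of lists of equal length, an entry for each row: "linear": the shift along the world's x, y, z in mm, a list of three; "turn": the turn about the world's z in units of 5 degrees (1.0 is 5 degrees). A call has 1 to 12 rows; each row shifts and turns the commanded pose from where the row before left it; what a row does not reach is not made up. A row lasts 1/8 s, in which the tool goes at most 62.5 mm and 10.7 degrees, less where a joint would pass 70% of its speed; a pose out of reach is approached as far as the arm can. A call is refused whole if a number of a shift passes 62.5 or a number of a turn 1, either way. A call with a gripper value outside its range is refused whole. OPENING is the opening, from 0 (shut) to 1 (fully open), set as the call begins (- or left out, the last holds). The fingers move at their own pace and stop on an object; FORCE is the grip in N (left out, the last holds). Time passes only in rows, so rows that do not move let the fingers close. It gives the time, the measured TCP pose, the force, the opening and the grip force at its end, in the units of the state.
- sense(): the state, without advancing time (a new reading comes with each control period).
- snapshot(name): name is "scene" or "top" or "wrist"; returns the picture (400x640x3 uint8, red, green, blue); there is no depth.
- get_calibration(name): a dict with "fx", "fy", "cx", "cy" (pixels), "dist_coeffs" ([k1, k2, p1, p2, k3] as OpenCV has them; the pictures are not rectified), "world_to_cam" (4x4, takes a point from world to camera coordinates). Camera axes: x right, y down, z forward; pixel columns grow to the right and rows downward; lengths in m; the calibration is good to about 2 mm. A picture is of the moment at which its call begins: read the wrist's pose just before it. get_calibration takes no time and is no camera call; for the wrist camera it gives the pose at the moment of the call.
- sign_off(): hands the job in; it is judged then, once.
The state is a dict: "t": time; "q": joint angles; "qd": joint speeds; "tau": joint torques, N m; "tcp_pos": TCP position; "tool_rot": TCP orientation; "force": force on the tool from outside, world axes, zero at the start; "ft_torque": the same for the moment, N m; "finger_gap": opening from 0.0 (shut) to 1.0 (fully open); "gripper_force": force on a finger pad.
Only numpy, scipy, OpenCV 4.12 (cv2) and the standard library are available. Lean on these libraries where they do the work, as an engineer would, in place of code of your own. Each camera call takes 0.05 s, during which the arm holds its last target. There are 200 camera calls.

## Task

Open the round lamp housing (not the square battery box with the same cap): push its cap down, keep it down while turning it a quarter turn anticlockwise as seen from above until it springs free, and lift it off. Set the cap down gently, upright, on the floor of the empty square steel tray and let go of it.

Things in the scene. Friction and masses are not known exactly. Their poses are not given: they have to be found in the camera images.
- cap: Ivory bayonet cap of the lamp, 90 g. Origin: centre of its underside, z up. Disc 54 mm wide, 10 thick; two ears to 72 mm along x; stem; upright grip bar 48 mm long along x, 16 thick along y, z = 36 to 66 mm. Sprung up with 5 N (8 N when 10 mm down). Held 8 to 12 mm down (10 is best; 12 is the bottom) it turns anticlockwise only; after 65 to 98 degrees (best 82; stop at 101) it springs up 6 mm, free.
- lamp: Round grey metal lamp housing, 95 mm wide, rim 51 mm above the table, on a fixed 130 mm square, 8 mm plywood board. Origin: on its axis, under the board, at table height. Locked, the cap's underside is 36 mm above it and the cap's x lies along its x (within 3 degrees). Two ledges hold the ears. Bracket 45 mm high at the board's corner x 52, y 56 mm; loose wing nut at x -54, y 53.
- battery_box: Not part of the job, cannot be opened: square grey metal battery box, 92 mm wide, on a like fixed board with a like bracket and wing nut. A cap of the same shape sits on it at the same height, bar along x. Origin: under the board's centre, at table height.
- tray_in (a point): Centre of the inner floor of the empty square steel tray: 130 x 130 mm outside, walls 5 mm thick, 25 mm high above the table, floor 5 mm above the table, fixed. x and y along its sides, z up.
Not all that is in view belongs to the job. What is shaped like the cap but pink is not meant. Of the things shaped like the part that bears tray_in, the bare steel one is meant.

How it is judged:
On the way, in this order (a step that is already met when the one before it is completed fails the run):
1. the locked cap is pressed down at least 6 mm, not yet turned (z of cap in the frame of lamp below 0.03 m and angle between the x axis of cap and the x axis of lamp, either way round below 0.2 rad).
2. the cap, still in the housing, has been turned anticlockwise by more than 60 degrees (angle between the x axis of cap and the x axis of lamp, either way round above 1.05 rad and horizontal distance between cap and lamp below 0.015 m and z of cap in the frame of lamp below 0.046 m).
3. the cap is lowered onto the tray's floor (within 12 mm) while still held, not dropped (z of cap in the frame of tray_in below 0.012 m and horizontal distance between cap and tray_in below 0.05 m and contact force between the fingers and cap above 0.5 N).
At the end, for the whole second after the job is handed in: The lamp's cap stands upright (within 10 degrees) and at rest flat on the tray's inner floor, its centre within 50 mm of the tray's centre and its underside less than 6 mm above the floor, released (horizontal distance between cap and tray_in below 0.05 m and z of cap in the frame of tray_in below 0.006 m and angle between cap's own z axis and vertical below 0.17 rad and linear speed of cap below 0.02 m/s); the robot touches nothing.
It also fails if it takes over 51 s, if anything falls off the work surface, if the arm or the gripper's body presses on something with over 40 N, if the wrist force passes 120 N, or if a joint passes its speed limit or range.

## Working session

There is one attempt and no reset: what is moved stays moved. The work goes in short steps, Python scripts to look and compute and a shell command to move; the robot and the scene stay as the last step left them, time stands still between calls to the robot, and variables do not carry over. Pictures are saved under pics/ and viewed, at most 10 in all, crops included, and the job is handed in when it is done.

```bash
ls; mkdir -p pics; python3 - <<'E'
from station import *
import cv2,numpy as np
for n in ("scene","top"):
    im=snapshot(n); cv2.imwrite(f"pics/{n}0.png",im[:,:,::-1])
    c=get_calibration(n); print(n,c)
s=sense();print(s['t'],s['tcp_pos'],s['tool_rot'],s['finger_gap'])
E
```

```text
pics
scene {'fx': 372.7242320388318, 'fy': 372.7242320388318, 'cx': 314.1709088769922, 'cy': 200.8791669613213, 'dist_coeffs': array([-0.02685155,  0.        ,  0.        ,  0.        ,  0.        ]), 'world_to_cam': array([[ 0.89610304,  0.44351166, -0.01722628, -0.40349707],
       [ 0.2910993 , -0.61657027, -0.73150687, -0.08557436],
       [-0.33505304,  0.65049097, -0.68161643,  1.06738709],
       [ 0.        ,  0.        ,  0.        ,  1.        ]])}
top {'fx': 423.2453682491825, 'fy': 423.2453682491825, 'cx': 319.3329064938655, 'cy': 193.73586749421182, 'dist_coeffs': array([-0.03068865,  0.        ,  0.        ,  0.        ,  0.        ]), 'world_to_cam': array([[-0.00413103, -0.99966215, -0.02566182,  0.01392278],
       [-0.99107126,  0.00751282, -0.13312144,  0.43823728],
       [ 0.13326926,  0.02488276, -0.99076746,  1.0263603 ],
       [ 0.        ,  0.        ,  0.        ,  1.        ]])}
0.1 [0.21634972 0.58602719 0.40381646] [ 1.75978498e-01  9.84393492e-01 -9.49184157e-04 -3.47521738e-04] 1.002506436012504
```

View pics/top0.png

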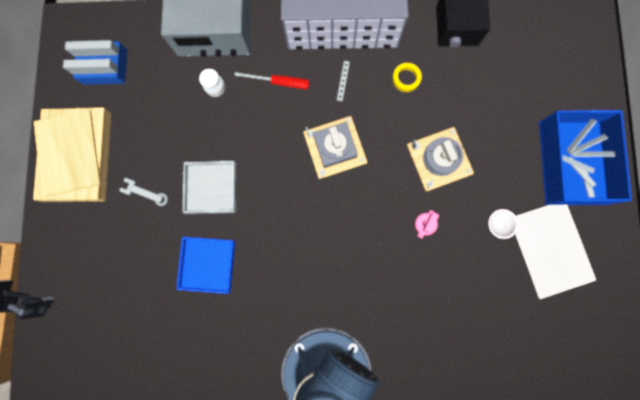

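View pics/scene0.png

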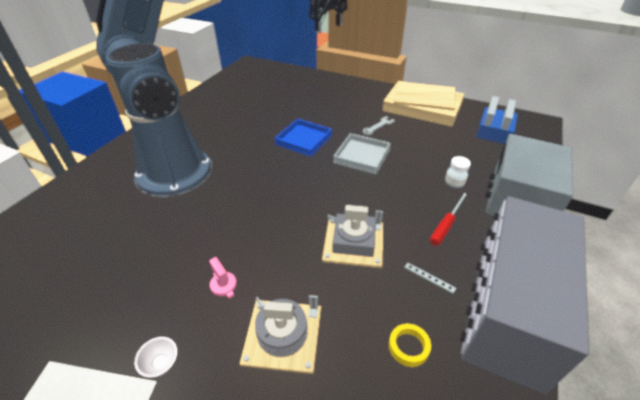

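Top view: the round lamp with its ivory cap is at (443,157). It could be mistaken for the square battery box at (336,145) or the pink cap at (427,224). The bare steel tray is at (209,187), and its blue double at (206,265). I choose the round lamp and the steel tray.

```bash
cat > h.py <<'E'
from station import *
import cv2,numpy as np
def ray(c,px,z):
    K=np.array([[c['fx'],0,c['cx']],[0,c['fy'],c['cy']],[0,0,1]])
    u=cv2.undistortPoints(np.array(px,float).reshape(-1,1,2),K,c['dist_coeffs']).reshape(-1,2)
    T=c['world_to_cam'];R=T[:3,:3];o=-R.T@T[:3,3]
    d=np.c_[u,np.ones(len(u))]@R
    return (o+d*((z-o[2])/d[:,2])[:,None])[:,:2]
def big(m):
    cs,_=cv2.findContours(m.astype(np.uint8),cv2.RETR_EXTERNAL,cv2.CHAIN_APPROX_NONE)
    return max(cs,key=cv2.contourArea)
E
python3 - <<'E'
from h import *
im=cv2.imread("pics/top0.png");c=get_calibration("top")
hsv=cv2.cvtColor(im,cv2.COLOR_BGR2HSV)
# board: wood, in window
w=np.zeros(im.shape[:2],bool);w[120:200,395:485]=1
m=w&(hsv[...,2]>75)
k=big(m);r=cv2.boxPoints(cv2.minAreaRect(k));P=ray(c,r,.008)
print('board',P.round(3).tolist(),P.mean(0),np.degrees(np.arctan2(*(P[1]-P[0])[::-1])))
w[:]=0;w[150:222,172:245]=1
k=big(w&(hsv[...,2]>90));r=cv2.boxPoints(cv2.minAreaRect(k));P=ray(c,r,.02)
print('tray',P.round(3).tolist(),P.mean(0),np.degrees(np.arctan2(*(P[1]-P[0])[::-1])))
a=cv2.resize(im[110:210,390:500],None,fx=5,fy=5,interpolation=cv2.INTER_CUBIC)
cv2.imwrite("pics/lamp.png",a)
E
```

```text
board [[0.571, -0.194], [0.629, -0.348], [0.488, -0.393], [0.432, -0.241]] [ 0.53032784 -0.29391419] -69.36379219349695
tray [[0.53, 0.365], [0.528, 0.225], [0.39, 0.222], [0.39, 0.359]] [0.45962839 0.292715  ] -90.62979285628955
```

View pics/lamp.png

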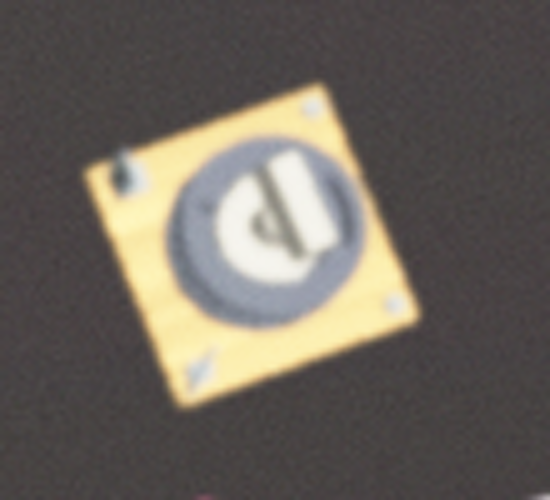

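Crop: this is the round grey housing with the ivory bar. The bracket is at crop (125,170) and the wing nut at (198,370), so lamp x is at about +20° in the world. I'll pass over the tray, look once, then go on to the lamp.

```bash
python3 -m jog '{"linear":[[22,-28,0],[22,-28,0],[22,-28,0],[22,-28,0],[22,-28,0],[22,-28,0],[22,-28,0],[22,-28,0],[22,-28,0],[22,-28,0],[0,0,0],[0,0,0]],"turn":[-1,-1,-1,-1,-1,-1,-1,-1,-1,-1,0,0]}' 1 80
python3 - <<'E'
from h import *
c=get_calibration("wrist");im=snapshot("wrist");cv2.imwrite("pics/w_tray.png",im[:,:,::-1]);np.save("c_tray.npy",c,allow_pickle=True)
print(ray(c,[[320,200]],.0),c['world_to_cam'].round(3))
t=get_calibration("top");r=np.array([[320,85],[420,320],[183,408],[85,172]])/5+[390,110]
P=ray(t,r,.008);print(P.round(3).tolist(),P.mean(0),np.degrees(np.arctan2(*(P[3]-P[2])[::-1])))
E
```

```text
t: 1.6
tcp_pos: [0.4361, 0.3064, 0.4044]
tool_rot: [0.575, 0.818, -0.0, -0.001]
force: [0.4, -0.1, 1.0]
finger_gap: 0.997
gripper_force: 0.0
[[0.44967778 0.26449054]] [[ 0.941  0.337 -0.001 -0.513]
 [ 0.321 -0.894  0.314  0.093]
 [ 0.105 -0.296 -0.949  0.424]
 [ 0.     0.     0.     1.   ]]
[[0.613, -0.338], [0.489, -0.383], [0.445, -0.26], [0.568, -0.215]] [ 0.52856132 -0.29876959] 20.326987108407756
```

View pics/w_tray.png

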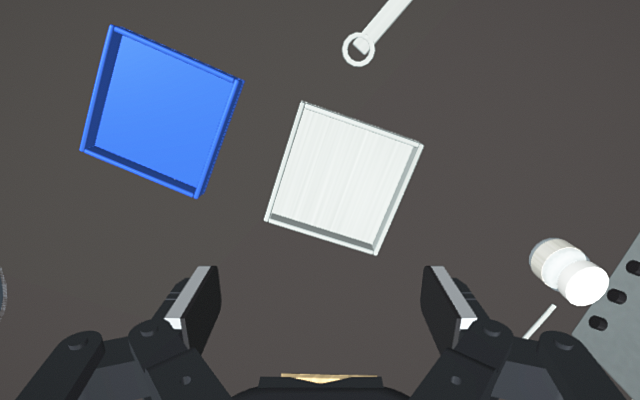

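Wrist view: the steel tray's rim corners are at (303,101), (423,147), (377,255), (265,220), and the blue tray is at upper left.

```bash
python3 -m jog '{"linear":[[6,-33,0],[6,-33,0],[6,-33,0],[6,-33,0],[6,-33,0],[6,-33,0],[6,-33,0],[6,-33,0],[6,-33,0],[6,-33,0],[6,-33,0],[6,-33,0]],"turn":[-1,-1,-1,-1,-1,-1,-1,-1,-1,-1,-1,-1]}'
python3 -m jog '{"linear":[[6,-33,-5],[6,-33,-10],[6,-33,-10],[6,-33,-10],[6,-33,-10],[6,-33,-5],[0,0,0],[0,0,0]],"turn":[-1,-1,-1,-1,-1,-1,0,0]}'
python3 - <<'E'
from h import *
ct=np.load("c_tray.npy",allow_pickle=True).item()
P=ray(ct,[[303,101],[423,147],[377,255],[265,220]],.025);print(P.round(3).tolist(),P.mean(0))
c=get_calibration("wrist");im=snapshot("wrist");cv2.imwrite("pics/w_lamp.png",im[:,:,::-1]);np.save("c_lamp.npy",c,allow_pickle=True)
E
```

```text
t: 3.15
tcp_pos: [0.5086, -0.0894, 0.4047]
tool_rot: [0.907, 0.42, 0.0, -0.0]
force: [0.7, 1.3, -0.6]
finger_gap: 0.999
gripper_force: 0.0
t: 4.15
tcp_pos: [0.5446, -0.2863, 0.3544]
tool_rot: [0.985, 0.172, -0.0, -0.001]
force: [-1.1, 0.1, 0.0]
finger_gap: 1.0
gripper_force: 0.0
[[0.398, 0.361], [0.525, 0.359], [0.527, 0.234], [0.4, 0.232]] [0.46237666 0.29627975]
```

View pics/w_lamp.png

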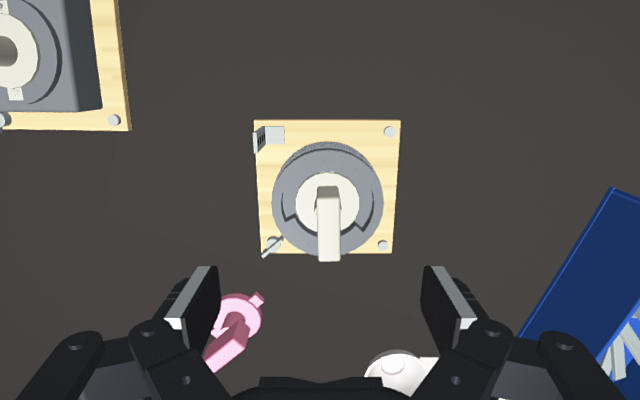

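Wrist view: the bar's top runs from (328,187) to (330,261), the housing rim is centred at about (328,201), and the board corners are at (254,121), (401,121), (391,252), (262,253).

```bash
python3 - <<'E'
from h import *
c=np.load("c_lamp.npy",allow_pickle=True).item()
im=cv2.imread("pics/w_lamp.png");hsv=cv2.cvtColor(im,cv2.COLOR_BGR2HSV)
P=ray(c,[[254,121],[401,121],[391,252],[262,253]],.008)
ang=lambda v:np.degrees(np.arctan2(v[1],v[0]))
print('board',P.mean(0),ang(P[0]-P[3]),ang(P[1]-P[2]),np.linalg.norm(P-np.roll(P,1,0),axis=1))
# ivory bar edges per row, below the disc
g=im.astype(int)
E=[]
for y in range(240,258,2):
    row=im[y,300:360,:].astype(int); xs=np.where((row[:,1]>170))[0]+300
    E.append((xs.min(),xs.max(),y))
print(E)
E=np.array(E,float); mid=np.c_[(E[:,0]+E[:,1]+1)/2,E[:,2]]
print('mid line world',ray(c,mid,.102).round(4).tolist())
col=im[180:275,329].tolist();print([(180+i,v) for i,v in enumerate(col)][::3])
print('ends',ray(c,[[328,187],[330,261]],.102))
print(sense()['tcp_pos'])
E
```

```text
board [ 0.53149082 -0.29727557] 20.008482269683736 19.424663860752226 [0.12873618 0.12928528 0.12764859 0.12798639]
[(np.int64(318), np.int64(339), 240), (np.int64(318), np.int64(339), 242), (np.int64(318), np.int64(339), 244), (np.int64(318), np.int64(359), 246), (np.int64(317), np.int64(359), 248), (np.int64(300), np.int64(359), 250), (np.int64(300), np.int64(359), 252), (np.int64(318), np.int64(339), 254), (np.int64(318), np.int64(339), 256)]
mid line world [[0.5252, -0.2995], [0.5238, -0.3], [0.5224, -0.3005], [0.5233, -0.3075], [0.5218, -0.3077], [0.5183, -0.3027], [0.5169, -0.3033], [0.5152, -0.3032], [0.5137, -0.3037]]
[(180, [232, 241, 242]), (183, [234, 242, 243]), (186, [137, 148, 148]), (189, [122, 132, 132]), (192, [123, 132, 133]), (195, [120, 131, 131]), (198, [183, 198, 199]), (201, [235, 244, 244]), (204, [234, 242, 243]), (207, [233, 242, 243]), (210, [234, 243, 243]), (213, [234, 243, 243]), (216, [235, 243, 244]), (219, [234, 243, 243]), (222, [234, 243, 244]), (225, [234, 243, 244]), (228, [234, 243, 243]), (231, [235, 243, 244]), (234, [235, 243, 244]), (237, [235, 244, 244]), (240, [235, 243, 244]), (243, [235, 243, 244]), (246, [235, 243, 244]), (249, [234, 243, 243]), (252, [234, 243, 243]), (255, [235, 243, 243]), (258, [236, 244, 244]), (261, [155, 168, 170]), (264, [69, 72, 74]), (267, [68, 71, 73]), (270, [68, 71, 73]), (273, [69, 71, 74])]
ends [[ 0.56051453 -0.28572454]
 [ 0.5102983  -0.30571229]]
[ 0.54455543 -0.28606709  0.35464681]
```

The bar centre and the board centre agree at (0.5315, -0.297), and the tool yaw is 19.8°, so it is aligned. I'll descend and grip.

```bash
python3 -m jog '{"linear":[[-6,-6,-10],[-7,-5,-20],[0,0,-25],[0,0,-25],[0,0,-20],[0,0,-10],[0,0,0],[0,0,0]],"turn":[0,0,0,0,0,0,0,0]}'
python3 -m jog '{"linear":[[0,0,0],[0,0,0],[0,0,0],[0,0,0],[0,0,0],[0,0,0],[0,0,0],[0,0,0]],"turn":[0,0,0,0,0,0,0,0]}' 0 80
```

```text
t: 5.2
tcp_pos: [0.5317, -0.2988, 0.2454]
tool_rot: [0.985, 0.171, 0.0, 0.001]
force: [-0.2, -1.1, -0.0]
finger_gap: 1.0
gripper_force: 0.0
t: 6.2
tcp_pos: [0.5313, -0.2984, 0.2447]
tool_rot: [0.985, 0.171, -0.0, -0.001]
force: [-1.7, 2.1, 5.7]
finger_gap: 0.173
gripper_force: 92.6
```

```bash
python3 -m jog '{"linear":[[0,0,-3],[0,0,-3],[0,0,-2],[0,0,-2],[0,0,0],[0,0,0],[0,0,0]],"turn":[0,0,0,0,0,0,0]}'
```

```text
t: 7.08
tcp_pos: [0.5314, -0.2984, 0.2351]
tool_rot: [0.985, 0.171, -0.0, -0.0]
force: [-2.1, 3.9, 8.2]
finger_gap: 0.175
gripper_force: 93.1
```

```bash
python3 -m jog '{"linear":[[0,0,0],[0,0,0],[0,0,0],[0,0,0],[0,0,0],[0,0,0],[0,0,0],[0,0,0],[0,0,0],[0,0,0]],"turn":[0.5,0.9,0.9,0.9,0.9,0.9,0.9,0.5,0,0]}'; python3 -c "
from station import *;s=sense();print(s['ft_torque'],s['q'])"
```

```text
t: 8.32
tcp_pos: [0.5315, -0.2993, 0.2354]
tool_rot: [0.9, 0.436, -0.0, 0.001]
force: [-2.1, 0.8, 7.7]
finger_gap: 0.174
gripper_force: 93.0
[0.44947278 0.53772252 0.04987595] [-6.95624907e-01  7.33780412e-01  1.59534421e+00 -1.38928214e-03
  8.11276032e-01 -2.72581389e-02]
```

```bash
python3 -m jog '{"linear":[[0,0,0],[0,0,0],[0,0,0],[0,0,0],[0,0,0],[0,0,0],[0,0,0],[0,0,0],[0,0,0],[0,0,0],[0,0,0],[0,0,0]],"turn":[0.5,0.9,0.9,1,1,1,1,1,1,1,0.7,0]}'; python3 -m jog '{"linear":[[0,0,0],[0,0,0]],"turn":[0,0]}';python3 -c "
from station import *;s=sense();print(s['ft_torque'],s['q'])"
```

```text
t: 9.82
tcp_pos: [0.532, -0.2991, 0.2355]
tool_rot: [0.631, 0.776, -0.0, 0.001]
force: [-0.4, 1.7, 8.2]
finger_gap: 0.172
gripper_force: 93.1
t: 10.07
tcp_pos: [0.532, -0.2991, 0.2355]
tool_rot: [0.631, 0.776, -0.0, 0.001]
force: [-1.2, 2.3, 7.1]
finger_gap: 0.173
gripper_force: 93.1
[0.5824522  0.24909979 0.11061817] [-6.95010716e-01  7.33677728e-01  1.59482997e+00 -1.21368985e-04
  8.10623250e-01 -9.00090084e-01]
```

```bash
python3 -m jog '{"linear":[[0,0,3],[0,0,4],[0,0,5],[0,0,6],[0,0,6],[0,0,6],[0,0,0],[0,0,0]],"turn":[0,0,0,0,0,0,0,0]}'; python3 -c "
from station import *;print(sense()['ft_torque'])"
```

```text
t: 11.08
tcp_pos: [0.5314, -0.2987, 0.2646]
tool_rot: [0.631, 0.776, -0.0, -0.0]
force: [-0.1, -0.1, -0.9]
finger_gap: 0.171
gripper_force: 91.6
[-0.00959848 -0.0294813   0.0193365 ]
```

The cap is free and in the gripper: the force is -0.9 N, which is its weight. I'll carry it to the tray.

```bash
python3 -m jog '{"linear":[[0,0,25],[0,0,35],[0,0,40],[-2,10,0],[-4,20,0],[-4,35,0],[-4,35,0],[-4,35,0],[-4,35,0],[-4,35,0],[-4,35,0],[-4,35,0]],"turn":[0,0,0,0,0,0,0,0,0,0,0,0]}'
python3 -m jog '{"linear":[[-4,35,0],[-4,35,0],[-4,35,0],[-4,35,0],[-4,35,0],[-4,35,0],[-4,35,0],[-4,35,0],[-3,25,0],[-4,15,0],[0,0,0],[0,0,0]],"turn":[0,0,0,0,0,0,0,0,0,0,0,0]}'
python3 - <<'E'
from h import *
a=snapshot("scene");b=snapshot("wrist")
cv2.imwrite("pics/over.png",np.hstack([a[60:260,220:520],b[100:300,170:470]])[:,:,::-1])
E
```

```text
t: 12.58
tcp_pos: [0.4957, -0.0214, 0.3629]
tool_rot: [0.631, 0.776, -0.001, -0.002]
force: [1.0, -0.2, -1.3]
finger_gap: 0.176
gripper_force: 91.5
t: 14.08
tcp_pos: [0.4582, 0.2957, 0.3642]
tool_rot: [0.631, 0.776, -0.001, -0.0]
force: [-0.5, -0.7, -0.4]
finger_gap: 0.172
gripper_force: 91.5
```

View pics/over.png

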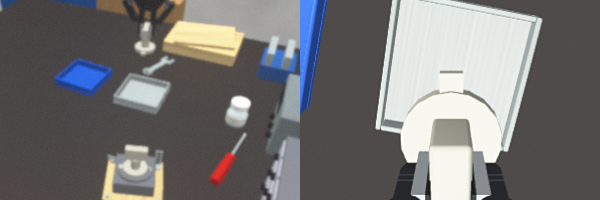

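The picture shows the cap hanging upright in the gripper, above the steel tray. I'll lower it; contact is expected at TCP z of about 0.214.

```bash
python3 -m jog '{"linear":[[2,0,-20],[2,0,-30],[0,0,-30],[0,0,-25],[0,0,-20],[0,0,-12],[0,0,-6],[0,0,-3],[0,0,0],[0,0,0]],"turn":[0,0,0,0,0,0,0,0,0,0]}'
python3 -m jog '{"linear":[[0,0,-1],[0,0,-1],[0,0,-1],[0,0,-0.5],[0,0,0],[0,0,0]],"turn":[0,0,0,0,0,0]}'
```

```text
t: 15.42
tcp_pos: [0.4626, 0.2964, 0.2193]
tool_rot: [0.631, 0.776, 0.0, 0.0]
force: [-0.6, 0.2, -1.3]
finger_gap: 0.172
gripper_force: 91.5
t: 16.18
tcp_pos: [0.4625, 0.2963, 0.2153]
tool_rot: [0.631, 0.776, -0.0, -0.0]
force: [-0.9, -0.8, 1.3]
finger_gap: 0.175
gripper_force: 92.1
```

```bash
python3 -m jog '{"linear":[[0,0,-0.5],[0,0,-0.5],[0,0,-0.5],[0,0,0],[0,0,0]],"turn":[0,0,0,0,0]}'
```

```text
t: 16.8
tcp_pos: [0.4625, 0.2962, 0.2152]
tool_rot: [0.631, 0.776, 0.0, 0.0]
force: [-1.8, -1.0, 11.8]
finger_gap: 0.171
gripper_force: 94.1
```

The cap is on the floor, with a contact force of 11.8 N. I'll ease off, release and retreat.

```bash
python3 -m jog '{"linear":[[0,0,0.5],[0,0,0.5],[0,0,0]],"turn":[0,0,0]}' - 20
python3 -m jog '{"linear":[[0,0,0],[0,0,0],[0,0,0],[0,0,0],[0,0,0],[0,0,0],[0,0,0],[0,0,0]],"turn":[0,0,0,0,0,0,0,0]}' 1
python3 -m jog '{"linear":[[0,0,5],[0,0,15],[0,0,25],[0,0,30],[0,0,30],[0,0,20],[0,0,0],[0,0,0]],"turn":[0,0,0,0,0,0,0,0]}'
python3 - <<'E'
from h import *
a=snapshot("scene");b=snapshot("wrist")
cv2.imwrite("pics/end.png",np.hstack([a[60:260,220:520],b[100:300,170:470]])[:,:,::-1])
E
```

```text
t: 17.18
tcp_pos: [0.4625, 0.2963, 0.2153]
tool_rot: [0.631, 0.776, 0.0, 0.0]
force: [-0.9, -0.5, 7.8]
finger_gap: 0.171
gripper_force: 92.8
t: 18.18
tcp_pos: [0.4625, 0.2963, 0.2147]
tool_rot: [0.631, 0.776, 0.0, 0.0]
force: [0.4, 0.1, 0.0]
finger_gap: 0.999
gripper_force: 0.0
t: 19.18
tcp_pos: [0.4621, 0.2961, 0.3396]
tool_rot: [0.631, 0.776, -0.0, -0.0]
force: [-0.7, 0.3, -0.4]
finger_gap: 1.0
gripper_force: 0.0
```

View pics/end.png

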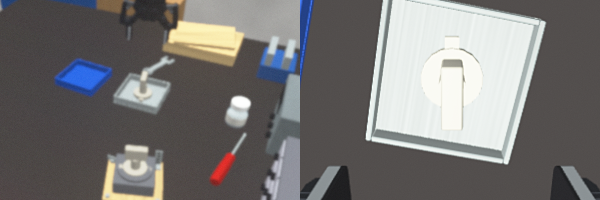

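The cap stands upright in the middle of the steel tray at (452,75), and the gripper is clear of it.

```bash
python3 -c "
from station import *
print(sign_off())"
```

```text
the job is handed in; nothing more can be done
None
```

I opened the round lamp's cap, set it upright in the middle of the bare steel tray, released it, and handed the job in at about 19 s of the 51 s allowed; no verdict came back at sign-off.

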